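Twist the solder pot's crucible home

TASK

One of the two cold solder pots has its crucible sticking up too high: it is snug and stuck part-way in its well. Grip that crucible from above and twist it as you press it down, at least an eighth of a turn in all, until it bottoms out fully home in its pot like the other one, then let go.

Things in the scene. Friction and masses are not known exactly. Their poses are not given: they have to be found in the camera images.
- crucible_centre (a point): Centre of the loose crucible to be seated: an upright round dark steel cup full of solid cold solder, 44 mm in diameter, 80 mm tall, 0.25 kg; the point is on its axis, 40 mm above its foot and 40 mm below its rim; z points up. It starts upright in its pot's well, 14 mm short of home: its rim is then 54 mm above the pot's top, and 40 mm above it once home.
- crucible_tick (a point): Bright tick mark on the rim of the same crucible, 22 mm out from its axis; it shows how far the crucible has turned from its arbitrary start angle. It turns either way, without thread or end stop. Spring shoes in the well grip its wall: some 15 N straight down moves it, much less while it is being turned.
- well (a point): Centre of the mouth of the well that holds the loose crucible, in the top face of its pot, 60 mm above the bench; z up. The pot is a grey box 100 x 100 x 60 mm, fixed to the bench, its panel with a knob towards -x. The well is 47 mm wide and 40 mm deep, with a flat bottom that the crucible's foot rests on when home.
- other_pot: The second, identical pot, fixed to the bench (origin: centre of its underside, z up), whose crucible is already home, its rim 40 mm above the pot's top; it needs nothing. Which pot stands on the left varies.

How it is judged:
By the outcome, as a careful person would: the job done as asked, in the order asked, and still so for the second after the job is handed in, with the robot touching nothing.
It also fails if it takes over 32 s, if anything falls off the work surface, if the arm or the gripper's body presses on something with over 40 N, if the wrist force passes 120 N, or if a joint passes its speed limit or range.

ROBOT

A 6-joint arm with a two-finger parallel gripper is mounted at the origin on a cart in front of the work surface, level with it; the furniture and walls round the work are solid. World frame = base frame: x ahead of the robot, y to its left, z up, the work surface at z = 0. Lengths are in m, angles in rad, forces in N, time in s.
With the tool pointing down it reaches from about 0.3 to 0.875 m from the base axis. Payload 6.4 kg.
Tool frame: the origin (TCP) lies between the finger pads; the fingertips stand 8 mm ahead of it and the grasp point (between the pads) lies 11 mm behind it (ctrl.finger_overhang is the distance from the TCP to the fingertips, in m); z points along the fingers, y is the line along which they close (so a half turn about z gives the same grasp; the last joint's range is limited). The gripper opens to 85 mm and grips with 20 to 120 N. Pads are 22 mm wide; open, the fingers measure 114 mm over their backs; the gripper's body (76 mm by 85 mm) begins 54 mm behind the grasp point. The pads swing forward as they close: fully open they stand 13 mm farther back than shut.
Start: joints at [1.095, 0.181, 1.607, -0, 1.354, -0.206], TCP at [0.153, 0.554, 0.239] pointing down, gripper open.
Joint ranges: [-2.99, 2.99], [-0.89, 2.07], [0.3, 2.58], [-1.14, 4.28], [0, 2.63], [-3.12, 3.12]. Speed limits (rad/s): [2.57, 2.57, 3.01, 3.14, 3.14, 3.14].

INTERFACE

Orientations are given as a unit quaternion [w, x, y, z].
In Python, from bench import ctrl, camera gives the robot as it stands.
- The arm moves only by the shell command python3 -m pendant 'ROWS' [OPENING]. ROWS is JSON, a list of rows, each a list of 6 numbers: the shift along the world's x, y, z normalised to -1 to 1, where 1 is 200 mm, then the turn, a rotation vector about the world's x, y, z normalised to -1 to 1, where 1 is pi/2 rad. In form: [[dx, dy, dz, rx, ry, rz], ...]. A call has exactly 10 rows; each row shifts and turns the commanded pose from where the row before left it; what a row does not reach is not made up. A row lasts 1/8 s, in which the tool goes at most 62.5 mm and 10.7 degrees, less where a joint would pass 70% of its speed; a pose out of reach is approached as far as the arm can. A call with a number of a shift or a turn outside -1 to 1 is refused whole. A call with a gripper value outside its range is refused whole. OPENING is the opening, from -1 (shut) to 1 (fully open), set as the call begins (- or left out, the last holds). The fingers move at their own pace and stop on an object; the grip force is fixed at half the most. Time passes only in rows, so rows that do not move let the fingers close, or fill a call up. It gives the time, the measured TCP pose, the force, the opening and the grip force at its end, in the units of the state.
- ctrl.get_obs(): the state, without advancing time (a new reading comes with each control period).
- camera(name): name is "scene" or "top" or "wrist"; returns a dict with "color" (480x640x3 uint8, blue, green, red), "fx", "fy", "cx", "cy" (pixels), "distortion" ([k1, k2, p1, p2, k3] as OpenCV has them; the pictures are not rectified), "xyz" and "rotation" of the camera in the world; the wrist camera has in their place "hand_eye" (4x4, takes a point from camera to tool coordinates, whose origin is the TCP and whose axes are the flange's). Camera axes: x right, y down, z forward; pixel columns grow to the right and rows downward; lengths in m; the calibration is good to about 2 mm. A picture is of the moment at which its call begins: read the wrist's pose just before it. There is no depth.
- ctrl.hand_in(): hands the job in; it is judged then, once.
The state is a dict: "time_s": time; "q": joint angles; "dq": joint speeds; "joint_efforts": joint torques, N m; "eef_pos": TCP position; "eef_rot": TCP orientation; "wrist_force": force on the tool from outside, world axes, zero at the start; "torque": the same for the moment, N m; "opening": opening from 0.0 (shut) to 1.0 (fully open); "grasp_force": force on a finger pad.
Only numpy, scipy, OpenCV 4.12 (cv2) and the standard library are available. Lean on these libraries where they do the work, as an engineer would, in place of code of your own. Each camera call takes 0.05 s, during which the arm holds its last target. There are 200 camera calls.

## Working session

There is one attempt and no reset: what is moved stays moved. The work goes in short steps, Python scripts to look and compute and a shell command to move; the robot and the scene stay as the last step left them, time stands still between calls to the robot, and variables do not carry over. Pictures are saved under pics/ and viewed, at most 10 in all, crops included, and the job is handed in when it is done.

```bash
mkdir -p pics; python3 - <<'E'
from bench import ctrl,camera
import cv2
o=ctrl.get_obs();print(o)
for n in("scene","top"):
    c=camera(n);cv2.imwrite(f"pics/{n}0.png",c["color"]);print({k:v for k,v in c.items() if k!="color"})
E
```

```text
{'time_s': 0.0, 'q': array([ 1.09472635e+00,  1.81538389e-01,  1.60802627e+00, -3.95458882e-06,
        1.35378191e+00, -2.06298769e-01]), 'dq': array([ 6.80312486e-04,  8.18496600e-05, -7.70604570e-04, -3.52566259e-04,
       -1.09217855e-03,  1.26873997e-03]), 'joint_efforts': array([-9.01214589e-04, -4.44873083e+01, -3.51337767e+01, -1.93564829e-04,
        9.17061581e-03,  8.04082561e-05]), 'eef_pos': array([0.15297343, 0.5537153 , 0.2383768 ]), 'eef_rot': array([-2.91614715e-04,  1.34476480e-01,  9.90916398e-01, -8.27057575e-04]), 'wrist_force': array([0.321351  , 0.95682131, 0.50641626]), 'torque': array([-0.05890511,  0.03292388, -0.0100429 ]), 'grasp_force': 0.0, 'opening': 0.9997738523916347}
{'fx': 533.882718957466, 'fy': 533.882718957466, 'cx': 321.46086716646846, 'cy': 232.07407713853155, 'distortion': array([-0.08452709,  0.        ,  0.        ,  0.        ,  0.        ]), 'xyz': array([ 0.29154742, -0.56869041,  0.68511202]), 'rotation': array([-0.3857059 ,  0.88723401, -0.2349237 ,  0.09411492])}
{'fx': 545.5850980526594, 'fy': 545.5850980526594, 'cx': 315.2743248836452, 'cy': 239.0677623316295, 'distortion': array([-0.06157893,  0.        ,  0.        ,  0.        ,  0.        ]), 'xyz': array([ 0.51961906, -0.00861953,  1.01340375]), 'rotation': array([-0.02903213,  0.7160702 , -0.69703976,  0.02315528])}
```

View pics/scene0.png

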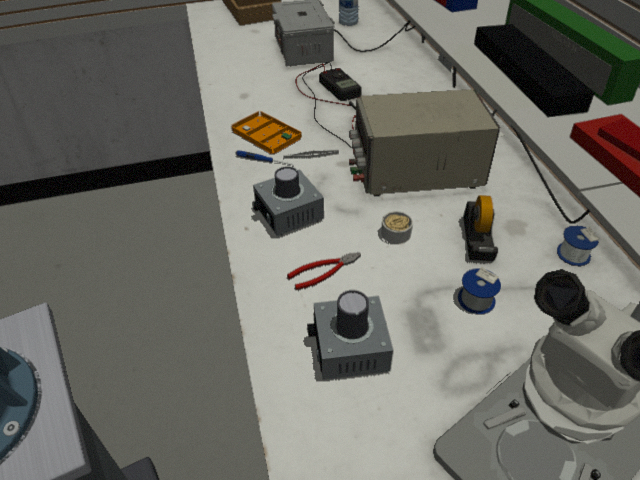

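View pics/top0.png

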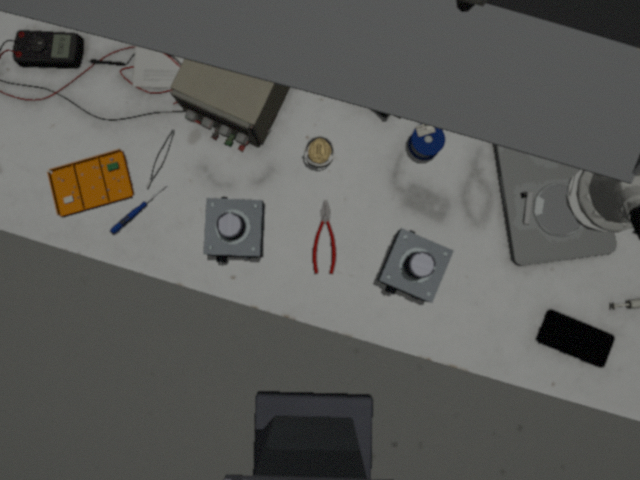

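The scene picture shows pots at about (287,200) and (352,335). In the top view they are at (233,229) on the left and (415,265) on the right. The near/right crucible, with its rim at about (352,300), looks taller. I'll triangulate both rims to check.

```bash
cat > h.py <<'E'
import numpy as np,cv2
from scipy.spatial.transform import Rotation as R
def rot(q): return R.from_quat(np.roll(q,-1)).as_matrix()
def ray(c,px,Rw=None,o=None):
    K=np.array([[c["fx"],0,c["cx"]],[0,c["fy"],c["cy"]],[0,0,1]])
    u=cv2.undistortPoints(np.array([[px]],float),K,np.array(c["distortion"]))[0,0]
    Rw=rot(c["rotation"]) if Rw is None else Rw
    return (np.array(c["xyz"]) if o is None else o),Rw@np.array([u[0],u[1],1])
def onz(r,z): o,d=r; return o+d*(z-o[2])/d[2]
def tri(a,b):
    A=np.stack([a[1],-b[1]],1);s=np.linalg.lstsq(A,b[0]-a[0],rcond=None)[0]
    p,q=a[0]+s[0]*a[1],b[0]+s[1]*b[1];return (p+q)/2,np.linalg.norm(p-q)
def wpose(o,c):
    T=np.eye(4);T[:3,:3]=rot(o["eef_rot"]);T[:3,3]=o["eef_pos"];T=T@np.array(c["hand_eye"]);return T[:3,:3],T[:3,3]
E
python3 - <<'E'
from bench import camera
from h import *
C={n:camera(n) for n in("scene","top")}
roi={"scene":{"L":(268,160,308,205),"R":(328,280,378,345)},"top":{"L":(208,203,258,253),"R":(396,240,446,290)}}
P={};tiles=[]
for n in C:
    for k,(a,b,c,d) in roi[n].items():
        im=C[n]["color"][b:d,a:c];g=cv2.cvtColor(im,cv2.COLOR_BGR2GRAY)
        t,m=cv2.threshold(g,0,255,cv2.THRESH_OTSU)
        tiles.append(cv2.resize(im,(400,300),interpolation=cv2.INTER_NEAREST))
        m=(g>150).astype(np.uint8)
        N,l,s,ce=cv2.connectedComponentsWithStats(m)
        for i in range(1,N):
            if s[i,4]>30: print(n,k,t,s[i],ce[i]+[a,b])
cv2.imwrite("pics/crops.png",np.vstack([np.hstack(tiles[:2]),np.hstack(tiles[2:])]))
E
```

```text
scene L 84.0 [  8   0  32  18 216] [298.29166667 164.875     ]
scene L 84.0 [  0   2  19  18 148] [273.24324324 168.89864865]
scene R 87.0 [  0   0  50  21 727] [351.31361761 287.28335626]
```

View pics/crops.png

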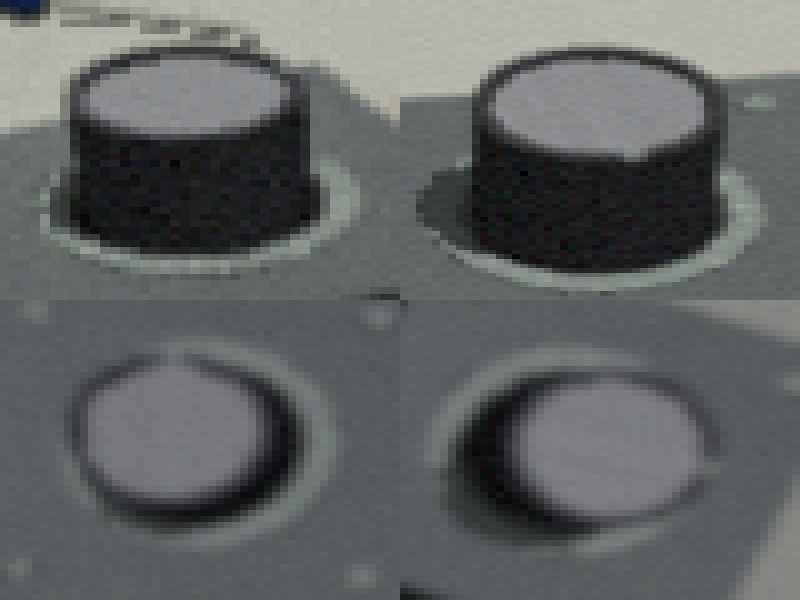

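The crops show each solder disc and a bright tick on each rim. The right one's tick is at about (631,155) in the scene crop and (708,467) in the top crop. The solder looks slightly purple against the greenish pot, so I'll mask by that hue.

```bash
python3 - <<'E'
from bench import camera
from h import *
C={n:camera(n) for n in("scene","top")}
roi={"scene":{"L":(268,160,308,205),"R":(328,280,378,345)},"top":{"L":(208,203,258,253),"R":(396,240,446,290)}}
seed={"scene":{"L":(286,174),"R":(353,303)},"top":{"L":(229,226),"R":(422,265)}}
P={}
for n in C:
    for k,(a,b,c,d) in roi[n].items():
        im=cv2.GaussianBlur(C[n]["color"],(3,3),0)[b:d,a:c].astype(int)
        g=im.sum(2)/3; m=((g>85)&(im[...,0]+im[...,2]-2*im[...,1]>-2)).astype(np.uint8)
        N,l,s,ce=cv2.connectedComponentsWithStats(m)
        sx,sy=seed[n][k];i=l[sy-b,sx-a]
        P[n,k]=ce[i]+[a,b];print(n,k,i,s[i],P[n,k])
for k in "LR":
    S,T=C["scene"],C["top"]
    print(k,tri(ray(S,P["scene",k]),ray(T,P["top",k])),[onz(ray(T,P["top",k]),z) for z in(.1,.114)])
print([rot(C[n]["rotation"]).round(2).tolist() for n in C])
T=C["top"]
for p in [(206,198),(265,199),(263,258),(205,256),(397,230),(452,249),(433,301),(378,282)]: print(p,onz(ray(T,p),.06).round(3))
E
```

```text
scene L 2 [  7   7  22  13 202] [285.76732673 173.63366337]
scene R 2 [ 11  13  27  21 430] [352.30930233 302.4627907 ]
top L 16 [ 10   9  23  24 390] [228.85384615 224.25641026]
top R 15 [ 15  12  25  26 446] [422.19955157 264.29596413]
L (array([0.60852855, 0.14614891, 0.10014483]), np.float64(0.0006977487621793421)) [array([0.60822063, 0.14630807, 0.1       ]), array([0.60686261, 0.14393346, 0.114     ])]
R (array([ 0.54950941, -0.17804808,  0.1131018 ]), np.float64(0.0010101304513188173)) [array([ 0.54948367, -0.18028218,  0.1       ]), array([ 0.54902593, -0.17765106,  0.114     ])]
[[[0.87, -0.34, 0.35], [-0.49, -0.59, 0.64], [-0.01, -0.73, -0.68]], [[0.03, -1.0, 0.07], [-1.0, -0.03, 0.01], [-0.01, -0.07, -1.0]]]
(206, 198) [0.658 0.196 0.06 ]
(265, 199) [0.659 0.091 0.06 ]
(263, 258) [0.554 0.091 0.06 ]
(205, 256) [0.555 0.193 0.06 ]
(397, 230) [ 0.61  -0.143  0.06 ]
(452, 249) [ 0.579 -0.24   0.06 ]
(433, 301) [ 0.487 -0.208  0.06 ]
(378, 282) [ 0.518 -0.111  0.06 ]
```

Right pot is the loose one: rim z is 0.113, against 0.100 for the left. Axis is at about (0.549, -0.177). Moving above it.

```bash
python3 -m pendant '[[0.099,-0.183,-0.01,0,0,0],[0.099,-0.183,-0.01,0,0,0],[0.099,-0.183,-0.01,0,0,0],[0.099,-0.183,-0.01,0,0,0],[0.099,-0.183,-0.01,0,0,0],[0.099,-0.183,-0.01,0,0,0],[0.099,-0.183,-0.01,0,0,0],[0.099,-0.183,-0.01,0,0,0],[0.099,-0.183,-0.01,0,0,0],[0.099,-0.183,-0.01,0,0,0]]' 1 && python3 -m pendant '[[0.099,-0.183,-0.01,0,0,0],[0.099,-0.183,-0.01,0,0,0],[0.099,-0.183,-0.01,0,0,0],[0.099,-0.183,-0.01,0,0,0],[0.099,-0.183,-0.01,0,0,0],[0.099,-0.183,-0.01,0,0,0],[0.099,-0.183,-0.01,0,0,0],[0.099,-0.183,-0.01,0,0,0],[0.099,-0.183,-0.01,0,0,0],[0,0,0,0,0,0]]'
python3 - <<'E'
from bench import ctrl,camera
from h import *
o=ctrl.get_obs();c=camera("wrist");cv2.imwrite("pics/w1.png",c["color"])
print(o["eef_pos"],o["eef_rot"],o["q"]);np.savez("w1.npz",pos=o["eef_pos"],rot=o["eef_rot"])
Rw,p=wpose(o,c)
im=cv2.GaussianBlur(c["color"],(5,5),0)
for nm,z in(("axis",.114),("base",.06)):
    d=Rw.T@(np.array([.5495,-.178,z])-p);print(nm,d[0]/d[2]*c["fx"]+c["cx"],d[1]/d[2]*c["fy"]+c["cy"])
E
```

```text
time_s: 1.55
eef_pos: [0.3518, 0.187, 0.2194]
eef_rot: [0.0, 0.134, 0.991, 0.0]
wrist_force: [0.1, 0.6, 0.4]
opening: 1.001
grasp_force: 0.0
time_s: 2.8
eef_pos: [0.5302, -0.1436, 0.201]
eef_rot: [0.0, 0.136, 0.991, -0.0]
wrist_force: [-0.8, 0.3, -0.0]
opening: 0.998
grasp_force: 0.0
[ 0.53017848 -0.14361704  0.20098404] [ 8.64823915e-05  1.35921695e-01  9.90719557e-01 -2.09265092e-04] [-4.80480585e-01  1.61205906e-01  1.71025126e+00 -3.51431437e-04
  1.26983147e+00 -1.77848531e+00]
axis 272.1852352339105 299.21061779355
base 280.10970257133715 268.4063418705433
```

View pics/w1.png

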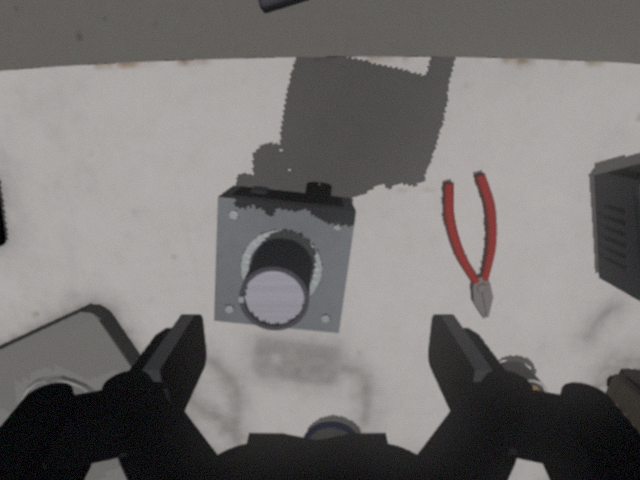

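The wrist picture shows the crucible's rim disc at about (275,297), where (272,299) was predicted, so it agrees within 2 mm. The axis is (0.549,-0.177). Both fingers clear the pot, so I'm aligning and descending to TCP z 0.088.

```bash
python3 -m pendant '[[0.047,-0.083,0,0,0,0],[0.047,-0.084,0,0,0,0],[0,0,-0.1,0,0,0],[0,0,-0.1,0,0,0],[0,0,-0.1,0,0,0],[0,0,-0.1,0,0,0],[0,0,-0.08,0,0,0],[0,0,-0.05,0,0,0],[0,0,-0.035,0,0,0],[0,0,0,0,0,0]]' 1
python3 - <<'E'
from bench import ctrl,camera
from h import *
o=ctrl.get_obs();c=camera("wrist");cv2.imwrite("pics/w2.png",c["color"]);print(o["eef_pos"],o["wrist_force"])
E
```

```text
time_s: 4.1
eef_pos: [0.5482, -0.1745, 0.0881]
eef_rot: [-0.0, 0.134, 0.991, 0.0]
wrist_force: [-0.7, -0.4, -0.2]
opening: 0.999
grasp_force: 0.0
[ 0.54817504 -0.17453126  0.08805037] [-0.66570316 -0.4366598  -0.24979512]
```

View pics/w2.png

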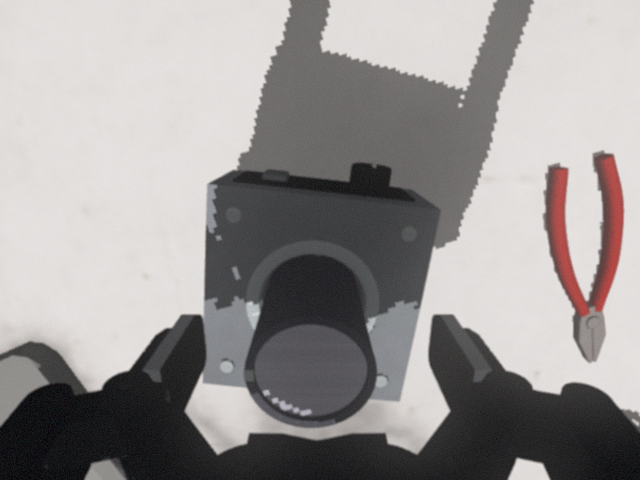

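The wrist view shows the rim centred at (311,371) between pads at x = 205 and 430, so it is about 2 mm off towards -y. The tick is at (249,375). I'll shift and close.

```bash
python3 -m pendant '[[0.003,-0.01,0,0,0,0],[0,0,0,0,0,0],[0,0,0,0,0,0],[0,0,0,0,0,0],[0,0,0,0,0,0],[0,0,0,0,0,0],[0,0,0,0,0,0],[0,0,0,0,0,0],[0,0,0,0,0,0],[0,0,0,0,0,0]]' -1
```

```text
time_s: 5.4
eef_pos: [0.5487, -0.1764, 0.088]
eef_rot: [-0.0, 0.134, 0.991, 0.0]
wrist_force: [5.3, 0.6, -10.3]
opening: 0.499
grasp_force: 62.8
```

```bash
python3 -m pendant '[[0,0,0,0,0,-0.05],[0,0,-0.006,0,0,-0.07],[0,0,-0.006,0,0,-0.07],[0,0,-0.006,0,0,-0.07],[0,0,-0.006,0,0,-0.07],[0,0,-0.006,0,0,-0.07],[0,0,-0.006,0,0,-0.07],[0,0,-0.006,0,0,-0.07],[0,0,-0.006,0,0,-0.07],[0,0,-0.006,0,0,-0.07]]'
```

```text
time_s: 6.65
eef_pos: [0.5502, -0.1772, 0.0804]
eef_rot: [0.002, 0.621, 0.784, 0.0]
wrist_force: [0.2, 3.1, 9.1]
opening: 0.497
grasp_force: 64.1
```

```bash
python3 -m pendant '[[0,0,-0.005,0,0,-0.06],[0,0,-0.005,0,0,-0.06],[0,0,-0.005,0,0,-0.06],[0,0,-0.005,0,0,-0.06],[0,0,-0.005,0,0,-0.06],[0,0,-0.005,0,0,-0.06],[0,0,-0.005,0,0,-0.06],[0,0,-0.003,0,0,-0.06],[0,0,-0.002,0,0,-0.06],[0,0,0,0,0,0]]'
```

```text
time_s: 7.9
eef_pos: [0.5515, -0.1777, 0.0751]
eef_rot: [0.002, 0.888, 0.459, 0.002]
wrist_force: [-4.4, 5.4, 26.2]
opening: 0.499
grasp_force: 66.2
```

```bash
python3 -m pendant '[[0,0,-0.003,0,0,-0.04],[0,0,-0.003,0,0,-0.04],[0,0,-0.003,0,0,-0.04],[0,0,-0.003,0,0,-0.04],[0,0,-0.002,0,0,-0.04],[0,0,0,0,0,-0.04],[0,0,0,0,0,-0.04],[0,0,0,0,0,0],[0,0,0,0,0,0],[0,0,0,0,0,0]]'
```

```text
time_s: 9.15
eef_pos: [0.5525, -0.1776, 0.075]
eef_rot: [0.002, 0.967, 0.255, 0.003]
wrist_force: [-7.7, 10.4, 44.2]
opening: 0.498
grasp_force: 68.2
```

Bottomed: the force rose from 26 to 44 N with no further descent. I'll relieve the press partly, then open.

```bash
python3 -m pendant '[[-0.003,0,0.005,0,0,0],[-0.003,0,0.005,0,0,0],[0,0,0.004,0,0,0],[0,0,0.004,0,0,0],[0,0,0,0,0,0],[0,0,0,0,0,0],[0,0,0,0,0,0],[0,0,0,0,0,0],[0,0,0,0,0,0],[0,0,0,0,0,0]]' && python3 -m pendant '[[0,0,0,0,0,0],[0,0,0,0,0,0],[0,0,0,0,0,0],[0,0,0,0,0,0],[0,0,0,0,0,0],[0,0,0,0,0,0],[0,0,0,0,0,0],[0,0,0,0,0,0],[0,0,0,0,0,0],[0,0,0,0,0,0]]' 1
```

```text
time_s: 10.4
eef_pos: [0.5518, -0.1776, 0.0753]
eef_rot: [0.003, 0.967, 0.255, 0.004]
wrist_force: [5.6, 5.7, 14.3]
opening: 0.494
grasp_force: 64.8
time_s: 11.65
eef_pos: [0.5476, -0.1766, 0.0703]
eef_rot: [-0.0, 0.967, 0.255, 0.0]
wrist_force: [-1.0, 0.4, 0.0]
opening: 1.002
grasp_force: 0.0
```

Now I'll rise and move back towards the left so the cameras can see it.

```bash
python3 -m pendant '[[0,0,0.03,0,0,0],[0,0,0.1,0,0,0],[0,0,0.15,0,0,0],[0,0,0.2,0,0,0],[0,0,0.2,0,0,0],[-0.15,0.15,0,0,0,0],[-0.15,0.15,0,0,0,0],[-0.15,0.15,0,0,0,0],[-0.15,0.15,0,0,0,0],[-0.15,0.15,0,0,0,0]]' 1
python3 - <<'E'
from bench import camera,ctrl
from h import *
C={n:camera(n) for n in("scene","top")}
roi={"scene":{"L":(268,160,308,205),"R":(328,280,378,345)},"top":{"L":(208,203,258,253),"R":(396,240,446,290)}}
tiles=[]
for n in C:
    for k,(a,b,c,d) in roi[n].items():
        tiles.append(cv2.resize(C[n]["color"][b:d,a:c],(400,300),interpolation=cv2.INTER_NEAREST))
        im=cv2.GaussianBlur(C[n]["color"],(3,3),0)[b:d,a:c].astype(int)
        m=((im.sum(2)/3>85)&(im[...,0]+im[...,2]-2*im[...,1]>-2)).astype(np.uint8)
        N,l,s,ce=cv2.connectedComponentsWithStats(m)
        for i in range(1,N):
            if s[i,4]>150: print(n,k,s[i],ce[i]+[a,b])
cv2.imwrite("pics/after.png",np.vstack([np.hstack(tiles[:2]),np.hstack(tiles[2:])]))
E
```

```text
time_s: 12.9
eef_pos: [0.3967, -0.0258, 0.2067]
eef_rot: [0.0, 0.967, 0.255, 0.0]
wrist_force: [0.3, 0.2, -0.3]
opening: 1.004
grasp_force: 0.0
scene L [  7   7  22  13 211] [285.73459716 173.59241706]
scene R [ 11  19  27  21 445] [352.00898876 309.04269663]
top L [ 10   9  23  24 396] [228.87878788 224.20454545]
top R [ 14  12  23  25 439] [420.92482916 264.34851936]
```

View pics/after.png

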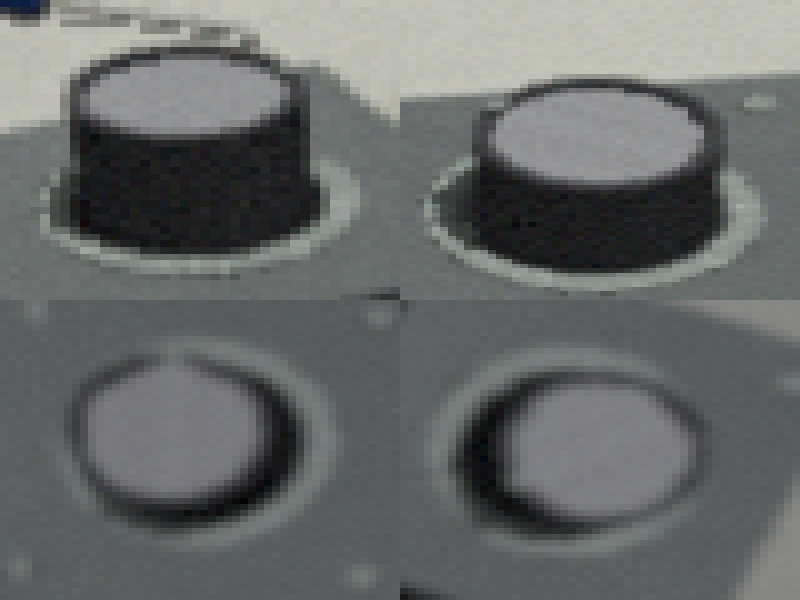

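The right crucible is clearly lower now. Its tick has moved from the front of the rim to the back left, at about (498,103) in the scene crop. Triangulating the height.

```bash
python3 - <<'E'
from bench import camera
from h import *
S,T=camera("scene"),camera("top")
for k,s,t in(("R0",(352.309,302.463),(422.2,264.296)),("R1",(352.009,309.043),(420.925,264.349)),("L",(285.734,173.592),(228.879,224.205))):
    p,e=tri(ray(S,s),ray(T,t));print(k,p.round(4),round(e,4))
# predicted scene pixel for 14 mm drop
K=np.array([[S["fx"],0,S["cx"]],[0,S["fy"],S["cy"]],[0,0,1]]);Rw=rot(S["rotation"])
for x in((.5495,-.178,.1131),(.5495,-.178,.1001),(.5495,-.178,.0991),(.5495,-.178,.0981)):
    print(x,cv2.projectPoints((Rw.T@(np.array(x)-S["xyz"]))[None],np.zeros(3),np.zeros(3),K,S["distortion"])[0].ravel())
for p in((340,302.2),): print("tick",onz(ray(S,p),.1)-[.549,-.177,0])
for p in((359+.0,313.5),): print("tick0",onz(ray(S,(356.9,313.5)),.114)-[.549,-.177,0])
E
```

```text
R0 [ 0.5495 -0.178   0.1131] 0.001
R1 [ 0.5496 -0.1784  0.0991] 0.0004
L [0.6085 0.1461 0.1003] 0.0005
(0.5495, -0.178, 0.1131) [351.91999869 302.49017724]
(0.5495, -0.178, 0.1001) [351.67911936 308.44116748]
(0.5495, -0.178, 0.0991) [351.66080846 308.89282325]
(0.5495, -0.178, 0.0981) [351.64252838 309.3436174 ]
tick [-0.00781056  0.01677775  0.1       ]
tick0 [-0.00409    -0.02117281  0.114     ]
```

The rim dropped 14.0 mm and the crucible turned about 140°, with the robot clear.

```bash
python3 -c "
from bench import ctrl
print(ctrl.hand_in())"
```

```text
the job is handed in; nothing more can be done
None
```

The right-hand pot's crucible is fully home: by the cameras its rim dropped 14.0 mm, it turned about 140° as it was pressed down, the gripper has let go and is clear, and the job is handed in at about 13 s.

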